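# Eject the stuck rubber core from a cork borer

### The job

A core of red rubber is stuck in the cutting end of the cork borer that is clamped upright in the retort stand. Take the steel ejector rod out of the wooden rack by its blue knob, feed it gently into the borer from the top and push the core out of the bottom into the beaker below, easing off wherever it binds so that the rubber creeps through instead of being rammed, and without disturbing the beaker or the other things on the bench. Then draw the rod out, put it back all the way down into its own hole in the rack, and let go.

Things in the scene. Friction and masses are not known exactly. Their poses are not given: they have to be found in the camera images.
- stand: Retort stand, fixed: base plate 250 x 130 x 8 mm (x from -55 to 195 mm), post 12 mm thick, up to 328 mm above the bench, at x = 155 mm, clamp arm 108 mm above the bench from post to borer (jaws y = +-22 mm, x = -14 to 57 mm, 117 mm high; wing nut at x = 44 mm and boss head at the post up to 132 mm). Origin on the bench straight below the borer's axis; z up, x from borer to post.
- borer: Cork borer, clamped fast and upright: nickelled tube 85 mm long, 21.8 mm outside, bore 18.6 mm right through; brass head at the top, 30 mm across, 14 mm high, with two wings along y (40 mm out each side). Origin on its axis at the lower cutting edge, z up. The rod fits the bore with 0.9 mm to spare all round: pressing it on the rim or the wall with more than 20 N spoils the edge.
- borer_mouth (a point): Centre of the borer's open top (155 mm above the bench), flat rim 18.6 to 30 mm diameter round it; no funnel or chamfer.
- borer_edge (a point): Centre of the borer's lower end (cutting edge, 70 mm above the bench).
- core: Red rubber core, 17 mm thick, 45 mm long, 15 g, stuck upright, 3 to 10 mm showing below the cutting edge; swollen to 18 mm at 34 to 40 mm above its underside (origin, z up). It slides at 4 to 8 N, but creeps for some 4 mm where the swelling meets an unseen dent (height differs): about 14 N at 0.5 mm/s. Over 20 N it mushrooms, spoiling the job. It drops free when its top is 3 mm above the edge.
- core_mid (a point): Middle of the core's length, on its axis.
- beaker: Low glass beaker, loose, on the stand's base plate under the borer: outside diameter 72 mm, 46 mm high, wall 2.5 mm, floor 4 mm thick. Origin at the centre of its underside, z up.
- beaker_in (a point): Centre of the beaker's inner floor.
- rack: Wooden rack block for the borer set, fixed: 56 x 180 x 45 mm (x, y, z), origin at the centre of its underside, z up. The rod's hole is at y = -55 mm; two smaller borers with cross wings stand in it at y = 15 mm (100 mm high) and y = 60 mm (92 mm high), wings along x to +-28 mm.
- rack_hole (a point): Centre of the mouth of the rod's own hole in the rack's top: 21 mm in diameter, 35 mm deep, mouth 45 mm above the bench.
- rod: Ejector rod, standing loose in its hole in the rack: steel shank 16.8 mm in diameter and 105 mm long, flat tip with a 0.5 mm chamfer, then a blue cylindrical knob 26 mm in diameter from 107 to 145 mm above the tip; 70 to 120 g. Origin at the centre of the tip (lower end), z up along the rod. It stands on the hole's floor, its tip 10 mm above the bench.
- rod_knob (a point): Point on the rod's axis in the knob, 128 mm above the rod's tip: where to grip it.
- reagent_bottle: Amber bottle 56 mm in diameter, 110 mm high, loose bystander. Origin at the centre of its underside.
- stopper: Red rubber stopper, 44 mm in diameter at its top, 45 mm high, loose bystander. Origin at the centre of its underside.
- petri_stack: Stack of four closed culture dishes, 92 mm in diameter, 64 mm high, loose bystander. Origin at the centre of its underside.
- kit_carton: White carton 80 x 120 x 70 mm, loose bystander. Origin at the centre of its underside.
There are look-alikes about, which are no part of the job. Leave any green or turquoise look-alike of the beaker alone.

How it is judged (in metres and radians):
On the way, in this order (a step that is already met when the one before it is completed fails the run):
1. the rod's tip is inside the borer, entered from the top (z of rod in the frame of borer_mouth below -0.015 m and horizontal distance between rod and borer_mouth below 0.005 m), for 0.1 s.
2. the rod inside the borer presses on the core (all of step 1 and contact force between rod and core above 2 N), for 0.1 s.
3. the core has dropped into the beaker (z of core_mid in the frame of beaker below 0.032 m and horizontal distance between core_mid and beaker below 0.03 m and contact force between rod and core below 0.1 N), for 0.2 s.
At the end, for the whole second after the job is handed in: The core lies at rest in the beaker, the beaker stands upright within 15 mm of where it stood, and the rod stands at rest, released, at least 30 mm deep in its own hole in the rack (z of core_mid in the frame of beaker below 0.032 m and horizontal distance between core_mid and beaker below 0.03 m and linear speed of core below 0.03 m/s and angle between beaker's own z axis and vertical below 0.1 rad and distance of beaker from where it was at the start of the episode below 0.015 m and horizontal distance between rod and rack_hole below 0.006 m and z of rod in the frame of rack_hole below -0.03 m and angle between rod's own z axis and vertical below 0.12 rad and linear speed of rod below 0.02 m/s and contact force between the fingers and rod below 0.1 N); the robot touches nothing.
It fails at once if the core is rammed: pushed with more than 20 N (contact force between rod and core above 20 N).
It fails at once if the rod is jammed on the borer with more than 20 N (contact force between rod and borer above 20 N).
It fails at once if the rod hits the beaker (contact force between rod and beaker above 2 N).
It fails at once if the beaker is shifted or tipped (distance of beaker from where it was at the start of the episode above 0.015 m or angle between beaker's own z axis and vertical above 0.3 rad).
It fails at once if a bystander is disturbed (distance of any of reagent_bottle, stopper, petri_stack, kit_carton from where it was at the start of the episode above 0.02 m).
It also fails if it takes over 72 s, if anything falls off the work surface, if the arm or the gripper's body presses on something with over 40 N, if the wrist force passes 120 N, or if a joint passes its speed limit or range.

### The arm

A 7-joint arm with a two-finger parallel gripper is mounted at the origin on the work surface. World frame = base frame: x ahead of the robot, y to its left, z up, the work surface at z = 0. Lengths are in m, angles in degrees, forces in N, time in s.
With the tool pointing down it reaches from about 0.425 to 0.875 m from the base axis. Payload 8.4 kg.
Tool frame: the origin (TCP) lies on the centre line of the jaws, within the pads' length; the fingertips stand 11 mm ahead of it and the grasp point (between the pads) lies 8 mm behind it; x points along the fingers, z is the direction in which the jaws open and shut, and the axes are right-handed (so a half turn about x gives the same grasp; the last joint's range is limited). The gripper opens to 87 mm and grips with 3 to 60 N. Pads are 19 mm wide; open, the fingers measure 117 mm over their backs; the gripper's body (75 mm by 190 mm) begins 51 mm behind the grasp point.
Start: joints at [-81.2, 19.091, 2.286, 83.961, -0.768, 76.965, -3.352], TCP at [0.163, 0.629, 0.234] pointing down, gripper open.
Joint ranges: [-147.57, 147.57], [-21.85, 119.76], [-74.77, 79.35], [14.55, 137.4], [-85.83, 265.84], [4.83, 119.75], [-152.11, 152.11]. Speed limits (degrees/s): [127.2, 127.2, 159.86, 159.86, 180, 180, 180].

### API

Orientations are given as a 3x3 rotation matrix whose columns are the frame's x, y, z axes.
In Python, from workcell import env gives the robot as it stands. Calls block until the motion is done:
- env.move_to(position, orientation): joint-space move of the TCP to a pose.
- env.move_straight(position, ori=None, vel=0.15): straight line of the TCP; ori=None keeps the orientation; vel is the mean speed in m/s.
- env.move_joints(angles): joint-space move.
- env.move_gripper(opening, newtons=None): finger opening in m; newtons is the grip in N (None keeps the last); returns when the fingers have stopped.
- env.wait(seconds).
- env.solve_ik(position, orientation): joint angles nearest the present ones, or None.
- env.snapshot(name): name is "side" or "top" or "wrist"; returns (picture, depth): 400x640x3 uint8, blue, green, red; 400x640 float32, m along the optical axis (not along the pixel's ray), 0 where there is no reading.
- env.camera_info(name): a dict with "camera_matrix" (3x3 intrinsics, pixels), "k1" (the pictures are not rectified: a ray, as slopes to the right and down, at radius r is drawn at 1 + k1 r^2 times it, then the intrinsics apply), "R" (3x3) and "t" (3): a world point X has camera coordinates R X + t; the wrist camera has in their place "mount" (4x4, takes a point from camera to tool coordinates, whose origin is the TCP and whose axes are the tool frame's). Camera axes: x right, y down, z forward; pixel columns grow to the right and rows downward; lengths in m; the calibration is good to about 2 mm. A picture is of the moment at which its call begins: read the wrist's pose just before it. camera_info takes no time and is no camera call.
A pose or a line that the arm cannot do raises env.MotionError and nothing moves.
- env.sign_off(): hands the job in, once; it reports no verdict.
Readings, each from a call of its own:
- env.current_t(): time.
- env.current_joints(): joint angles.
- env.current_qd(): joint speeds.
- env.current_tau(): joint torques, N m.
- env.current_tool_pos(): TCP position.
- env.current_eef_rot(): TCP orientation.
- env.current_ft_force(): force on the tool from outside, world axes, zero at the start.
- env.current_torque(): the same for the moment, N m.
- env.current_finger_gap(): finger opening in m.
Only numpy, scipy, OpenCV 4.12 (cv2) and the standard library are available. Lean on these libraries where they do the work, as an engineer would, in place of code of your own. Each camera call takes 0.05 s, during which the arm holds its last target.

## Working session

There is one attempt and no reset: what is moved stays moved. The work goes in short steps, each a Python script; the robot and the scene stay as the last script left them, time stands still between calls to the robot, and variables do not carry over. Pictures are saved under pics/ and viewed, and the job is handed in when it is done.

```bash
ls; mkdir -p pics
python3 - <<'E'
from workcell import env
import cv2
for n in ["side","top","wrist"]:
    i=env.camera_info(n); print(n,i)
    p,d=env.snapshot(n); cv2.imwrite(f"pics/{n}0.png",p)
print(env.current_t(),env.current_tool_pos(),env.current_eef_rot(),env.current_ft_force())
E
```

```text
pics
side {'camera_matrix': array([[487.2985788 ,   0.        , 318.35022238],
       [  0.        , 487.2985788 , 202.8922859 ],
       [  0.        ,   0.        ,   1.        ]]), 'k1': -0.08551004733533962, 'R': array([[ 0.83421489, -0.55132916,  0.01103096],
       [-0.37422729, -0.58070823, -0.72300199],
       [ 0.40501785,  0.59901094, -0.69075787]]), 't': array([-0.42132884,  0.28106229,  1.09801869])}
top {'camera_matrix': array([[393.99912774,   0.        , 324.07345747],
       [  0.        , 393.99912774, 197.82241376],
       [  0.        ,   0.        ,   1.        ]]), 'k1': -0.08353226887257087, 'R': array([[-0.01742354, -0.99956739,  0.02369509],
       [-0.99813464,  0.01600193, -0.05891665],
       [ 0.05851199, -0.02467742, -0.99798165]]), 't': array([-0.00462957,  0.50930465,  1.38016494])}
wrist {'camera_matrix': array([[275.44433193,   0.        , 322.37408574],
       [  0.        , 275.44433193, 199.00680573],
       [  0.        ,   0.        ,   1.        ]]), 'k1': -0.03081652026452817, 'mount': array([[ 2.52548320e-04, -2.86142567e-01,  9.58187021e-01,
        -1.52860573e-01],
       [-8.33420761e-05, -9.58187055e-01, -2.86142555e-01,
         7.87859652e-02],
       [ 9.99999965e-01, -7.59247412e-06, -2.65836247e-04,
         2.35575565e-04],
       [ 0.00000000e+00,  0.00000000e+00,  0.00000000e+00,
         1.00000000e+00]])}
0.15 [0.16255216 0.62900482 0.23289224] [[-2.08753636e-04 -9.68199979e-01  2.50177453e-01]
 [-1.18318315e-03  2.50177522e-01  9.68199260e-01]
 [-9.99999278e-01 -9.38906308e-05 -1.19778337e-03]] [ 0.15494033  1.35654842 -0.1663595 ]
```

View pics/side0.png

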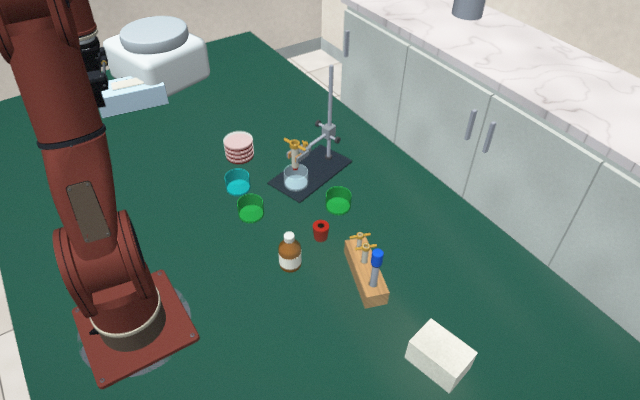

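View pics/top0.png

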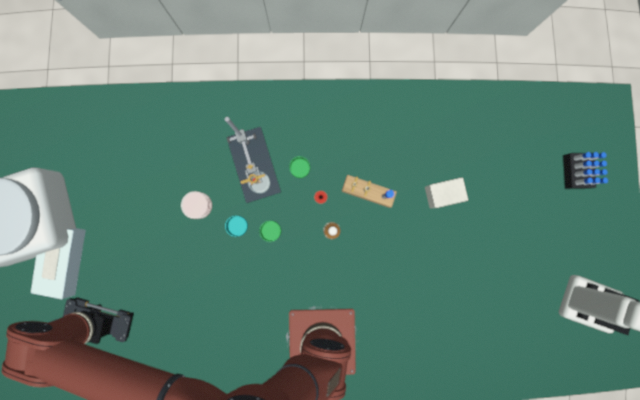

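View pics/wrist0.png

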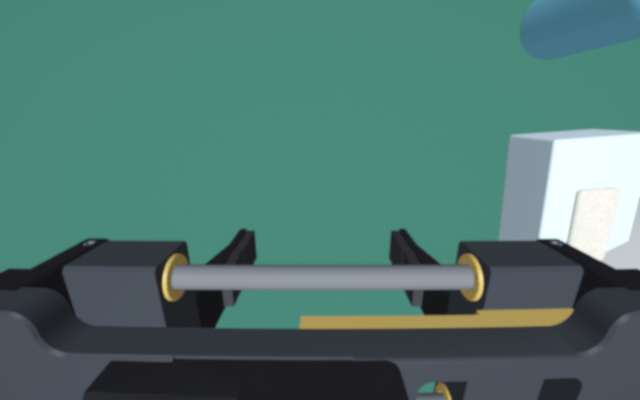

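Candidates: for the rod, the blue knob in the wooden rack (side 376,258; top 389,194) or the blue tops at the far right (top 590,170). For the target beaker, the clear one under the stand (side 296,178; top 260,183), with green and turquoise ones as look-alikes. For the borer, the brass head in the stand (side 295,148; top 252,180) or the two in the rack. I choose the rack knob and the stand's borer, and check both in crops.

```bash
cat > h.py <<'E'
import numpy as np, cv2
from workcell import env
def slopes(n,uv):
    i=env.camera_info(n);K=i["camera_matrix"]
    return cv2.undistortPoints(np.array([[uv]],float),K,np.array([i["k1"],0,0,0,0.]))[0,0]
def ray(n,uv,pose=None):
    i=env.camera_info(n); s=slopes(n,uv); d=np.array([s[0],s[1],1.])
    if n=="wrist":
        p,R=pose; M=i["mount"]; o=np.array(p)+R@M[:3,3]; d=R@M[:3,:3]@d
    else:
        o=-i["R"].T@i["t"]; d=i["R"].T@d
    return o,d
def onplane(n,uv,z,pose=None):
    o,d=ray(n,uv,pose); return o+d*(z-o[2])/d[2]
def tri(*rays):
    A=np.zeros((3,3));b=np.zeros(3)
    for o,d in rays:
        d=d/np.linalg.norm(d);P=np.eye(3)-np.outer(d,d);A+=P;b+=P@o
    x=np.linalg.solve(A,b)
    return x,[np.linalg.norm((np.eye(3)-np.outer(d,d)/(d@d))@(x-o)) for o,d in rays]
def proj(n,X,pose=None):
    i=env.camera_info(n);X=np.array(X,float)
    if n=="wrist":
        p,R=pose;M=i["mount"]; c=M[:3,:3].T@(R.T@(X-p)-M[:3,3])
    else: c=i["R"]@X+i["t"]
    return cv2.projectPoints(c.reshape(1,1,3),np.zeros(3),np.zeros(3),i["camera_matrix"],np.array([i["k1"],0,0,0,0.]))[0][0,0]
E
python3 - <<'E'
import cv2,numpy as np
from h import *
s=cv2.imread("pics/side0.png");t=cv2.imread("pics/top0.png")
def crop(im,x,y,w,h,k): return cv2.resize(im[y:y+h,x:x+w],None,fx=k,fy=k,interpolation=cv2.INTER_CUBIC)
a=crop(s,255,60,150,250,2.4)
cv2.imwrite("pics/c1.png",a)
cv2.imwrite("pics/c2.png",crop(t,215,110,190,130,4))
def blobs(im,lo,hi,name,n,z=None):
    m=cv2.inRange(cv2.cvtColor(im,cv2.COLOR_BGR2HSV),lo,hi)
    k,l,st,c=cv2.connectedComponentsWithStats(m)
    for j in range(1,k):
        if st[j,4]>15: print(name,n,st[j],c[j].round(1),onplane(n,c[j],z).round(3))
blobs(s,(110,150,80),(128,255,255),"blue","side",.138);blobs(t,(110,120,60),(128,255,255),"blue","top",.155)
blobs(s,(12,150,120),(28,255,255),"brass","side",.155);blobs(t,(12,130,100),(28,255,255),"brass","top",.155)
blobs(s,(0,150,60),(6,255,255),"red","side",.04)
E
```

```text
blue side [371 255  12  12  68] [375.7 260.9] [ 0.502 -0.231  0.138]
brass side [284 139  21  11  88] [294. 144.] [0.561 0.21  0.155]
brass side [302 141   6   6  20] [304.5 143.3] [0.587 0.197 0.155]
brass side [350 235  13   4  23] [356.2 236.8] [ 0.498 -0.162  0.155]
brass side [279 242  17  17 191] [286.4 249.9] [ 0.347 -0.11   0.155]
brass side [355 247  15   4  27] [361.7 248.6] [ 0.488 -0.196  0.155]
brass top [325 226   6  11  17] [326.9 230.8] [ 0.396 -0.017  0.155]
red side [313 220  16  21 249] [320.2 229.7] [ 0.503 -0.01   0.04 ]
```

View pics/c1.png

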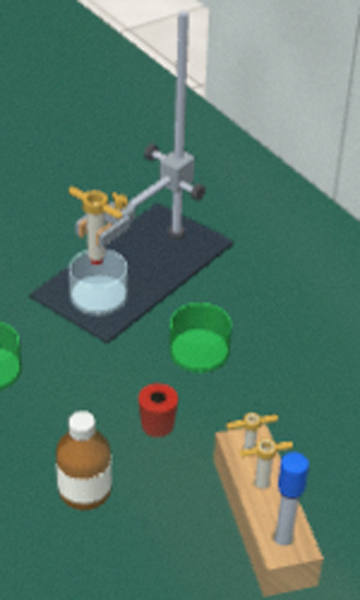

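View pics/c2.png

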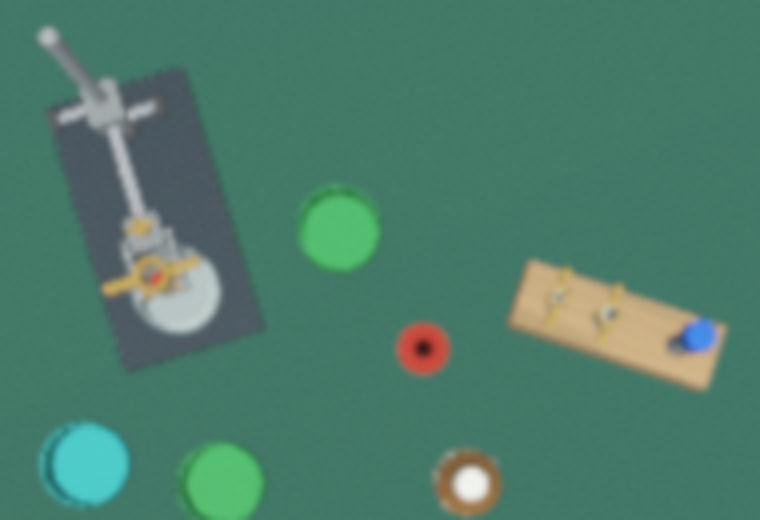

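Run:
```python
from h import *
# stand borer head: side crop centre (95,196)/2.4+(255,60); top (153,275)/4+(215,110)
bs=(255+95/2.4,60+196/2.4); bt=(215+152/4,110+274/4)
print("mouth side",onplane("side",bs,.155),"top",onplane("top",bt,.155),tri(ray("side",bs),ray("top",bt)))
ks=(255+294/2.4,60+462/2.4); kt=(215+700/4,110+334/4)
print("knobtop",onplane("side",ks,.155),onplane("top",kt,.155),tri(ray("side",ks),ray("top",kt)))
P=[onplane("top",(215+a/4,110+b/4),.045)[:2] for a,b in [(531,262),(726,326),(706,389),(511,325)]]
print("rack",np.array(P).round(4),np.mean(P,0)); 
for i in range(4): print(np.linalg.norm(P[i]-P[i-1]), np.degrees(np.arctan2(*(P[i]-P[i-1])[::-1])))
Q=[onplane("top",(215+a/4,110+b/4),.008)[:2] for a,b in [(50,108),(184,68),(265,328),(130,371)]]
print("plate",np.array(Q).round(4),np.mean(Q,0))
for i in range(4): print(np.linalg.norm(Q[i]-Q[i-1]), np.degrees(np.arctan2(*(Q[i]-Q[i-1])[::-1])))
for n,c,z in [("beaker",(176,290),.046),("bottle",(471,484),.11),("stopper",(424,349),.045),("green",(340,232),.046)]:
    print(n,onplane("top",(215+c[0]/4,110+c[1]/4),z))
```

```text
mouth side [0.56789266 0.21791765 0.155     ] top [0.5663299  0.21601473 0.155     ] (array([0.56628023, 0.21558817, 0.15708498]), [np.float64(0.00020826287004323949), np.float64(0.00020826287004313966)])
knobtop [ 0.50980263 -0.22428177  0.155     ] [ 0.51144836 -0.22143976  0.155     ] (array([ 0.5117633 , -0.22215346,  0.15164266]), [np.float64(0.0001084071694614016), np.float64(0.00010840716946129863)])
rack [[ 0.584  -0.0963]
 [ 0.5255 -0.2659]
 [ 0.4707 -0.2467]
 [ 0.5292 -0.0777]] [ 0.52735151 -0.17163464]
0.05780911392227417 -18.74510182021482
0.17941093124695043 -109.03017978958334
0.05797319243490229 160.7178306547976
0.17886840771386686 70.91721236460134
plate [[0.7342 0.3302]
 [0.7687 0.2094]
 [0.5328 0.1386]
 [0.4964 0.259 ]] [0.63301856 0.23431975]
0.24828988170656385 16.68181499666741
0.12565138228040862 -74.09662675279012
0.2463018790865077 -163.30468938250957
0.1256981140853531 106.80986220001775
beaker [0.56413968 0.2122226  0.046     ]
bottle [ 0.39389625 -0.03742445  0.11      ]
stopper [ 0.5095585  -0.00179351  0.045     ]
green [0.61250608 0.0694932  0.046     ]
```

```bash
cat >> h.py <<'E'
def Rot(deg):  # tool down, camera side (tool y) pointing to heading deg+180; jaws along deg+90
    a=np.radians(deg);c,s=np.cos(a),np.sin(a)
    return np.array([[0,-c,-s],[0,-s,c],[-1.,0,0]])
def pose(): return np.array(env.current_tool_pos()),np.array(env.current_eef_rot())
def wshot(name):
    ps=pose(); p,d=env.snapshot("wrist"); cv2.imwrite(f"pics/{name}.png",p); return ps,p,d
E
python3 - <<'E'
from h import *
import pickle
R=Rot(16.5)
q=env.solve_ik([.5665,.216,.26],R); print(q)
print(env.solve_ik([.510,-.223,.146],R))
print(env.solve_ik([.510,-.223,.146],Rot(-19)))
env.move_to([.5665,.216,.26],R)
ps,p,d=wshot("w1"); pickle.dump((ps,d),open("w1.pkl","wb"))
print(ps, env.current_t(), proj("wrist",[.5665,.216,.155],ps))
E
```

```text
[-45.10178148  13.70885896  24.21988916  89.17650001  -5.69721453
  78.33770003  86.1598357 ]
[ 36.28627275  13.26621711 -19.66327157 102.57548954   4.88800493
  64.98687831 121.53804266]
[-35.25197507  22.45633479  67.02796359 105.76004881 -22.50259308
  66.76591319 110.38946456]
(array([0.56608752, 0.21718918, 0.25985345]), array([[-3.08283070e-04, -9.58411887e-01, -2.85388436e-01],
       [ 2.55331919e-04, -2.85388516e-01,  9.58411879e-01],
       [-9.99999920e-01,  2.22593379e-04,  3.32693594e-04]])) 2.275 [320.87521918 200.77439719]
```

View pics/w1.png

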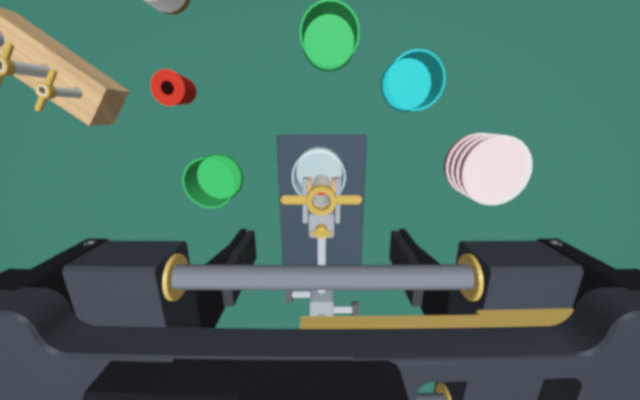

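Run:
```python
from h import *
import pickle
ps,d=pickle.load(open("w1.pkl","rb")); p=cv2.imread("pics/w1.png")
env.wait(.3); print("settled",pose()[0],env.current_ft_force())
c=p[175:235,275:365]
cv2.imwrite("pics/w1c.png",cv2.resize(c,None,fx=8,fy=8,interpolation=cv2.INTER_CUBIC))
hsv=cv2.cvtColor(p,cv2.COLOR_BGR2HSV)
m=cv2.inRange(hsv,(14,110,90),(28,255,255)); m[:, :275]=0;m[:,365:]=0;m[:180]=0;m[228:]=0
ys,xs=np.nonzero(m);print(xs.min(),xs.max(),ys.min(),ys.max())
for r in range(183,226): print(r,''.join('#' if v else '.' for v in m[r,278:366]))
```

```text
settled [0.56640853 0.21627563 0.25997014] [-0.52301276  0.2639885  -0.47267942]
281 361 185 227
183 ........................................................................................
184 ........................................................................................
185 ..........................................##............................................
186 ......................................###########.......................................
187 ...................................################.....................................
188 .................................#####################..................................
189 ................................#######################.................................
190 ...............................########################.................................
191 ...............................#########################................................
192 ...............................#########################................................
193 ...............................#######.........#########.............
[... 2295 characters left out ...]
.................................................
219 ........................................................................................
220 ........................................................................................
221 ........................................................................................
222 ........................................................................................
223 ........................................................................................
224 ........................................................................................
225 .........................................#####..........................................
```

View pics/w1c.png

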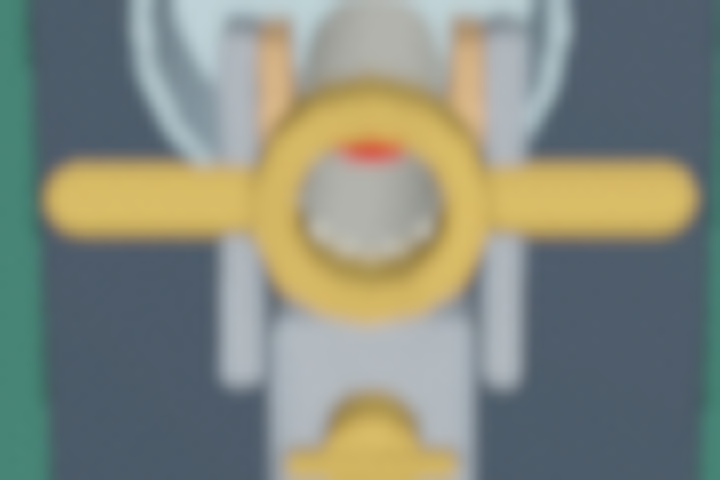

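Run:
```python
from h import *
import pickle
print("mouth",onplane("wrist",(321.6,200.7),.155,pickle.load(open("w1.pkl","rb"))[0]))
R=Rot(16.5)
env.move_to([.510,-.223,.27],R); env.wait(.3)
ps,p,d=wshot("w2"); pickle.dump((ps,d),open("w2.pkl","wb"))
print(ps[0], env.current_t(), proj("wrist",[.5115,-.222,.155],ps))
hsv=cv2.cvtColor(p,cv2.COLOR_BGR2HSV); m=cv2.inRange(hsv,(108,120,40),(130,255,255))
k,l,st,c=cv2.connectedComponentsWithStats(m)
for j in range(1,k):
    if st[j,4]>30: print(st[j],c[j])
cv2.imwrite("pics/w2c.png",cv2.resize(p[120:300,220:420],None,fx=4,fy=3.3,interpolation=cv2.INTER_CUBIC))
```

```text
mouth [0.56622511 0.21665766 0.155     ]
[ 0.51023797 -0.22248708  0.26991604] 4.55 [322.30182253 199.09303036]
[310 180  23  27 137] [321.60583942 186.52554745]
```

View pics/w2.png

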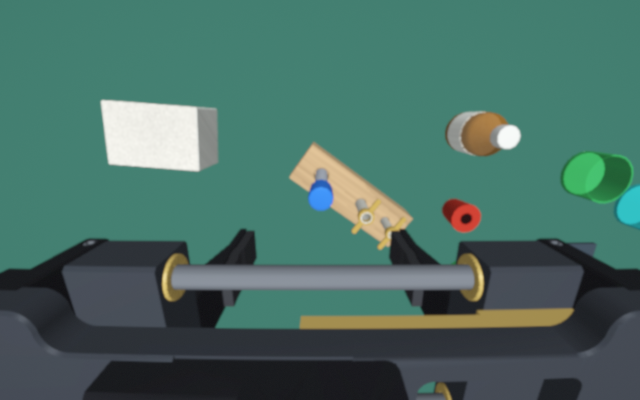

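View pics/w2c.png

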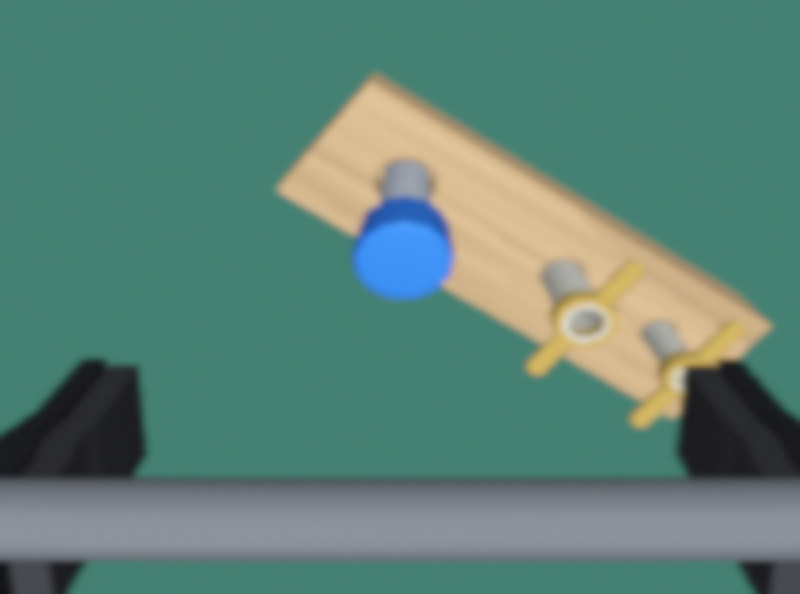

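Run:
```python
from h import *
import pickle
ps,d=pickle.load(open("w2.pkl","rb"))
k=onplane("wrist",(321,198.5),.155,ps); print("knob",k, "shank base",onplane("wrist",(321.5,178.5),.045,ps), "depth pt",d[198,321], (ps[0][2]+.153-.155))
R=Rot(16.5)
env.move_gripper(.05)
env.move_straight([k[0],k[1],.16],R,vel=.15); env.move_straight([k[0],k[1],.130],vel=.08); env.wait(.2)
print(pose()[0],env.current_finger_gap(),env.current_ft_force(),env.current_t())
p,_=env.snapshot("side"); cv2.imwrite("pics/s1.png",cv2.resize(p[190:320,290:450],None,fx=4.5,fy=4.5,interpolation=cv2.INTER_CUBIC))
```

```text
knob [ 0.51127408 -0.22344422  0.155     ] shank base [ 0.51446651 -0.22225064  0.045     ] depth pt 0.27845737 0.2679160383786634
[ 0.51155448 -0.22356929  0.13039204] 0.04976325862913193 [0.84692561 0.37730126 0.74413269] 7.0583
```

View pics/s1.png

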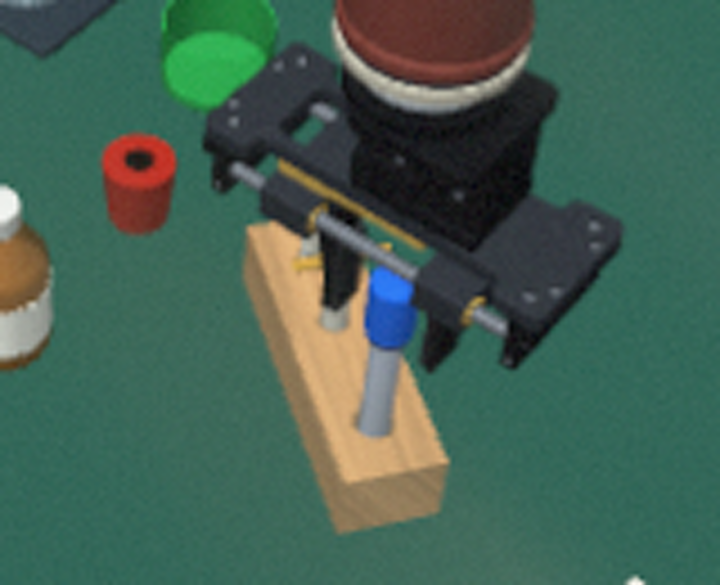

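The knob (390,310 in the crop) sits between the two fingers. I'll grip it and lift straight up.

Run:
```python
from h import *
env.move_gripper(.02,newtons=50); env.wait(.2)
print(pose(),env.current_finger_gap(),env.current_ft_force(),env.current_t())
p0=pose()[0]
np.save("grasp.npy",p0)
env.move_straight([p0[0],p0[1],.21],vel=.08); env.wait(.3)
print(pose(),env.current_finger_gap(),env.current_ft_force(),env.current_t())
ps,p,d=wshot("w3"); 
import pickle; pickle.dump((ps,d),open("w3.pkl","wb"))
for z in (0,.04,.08,.103): print(proj("wrist",ps[0]+[0,0,-.120+z],ps))
cv2.imwrite("pics/w3c.png",cv2.resize(p[150:350,240:400],None,fx=4,fy=3,interpolation=cv2.INTER_CUBIC))
```

```text
(array([ 0.51129867, -0.2235081 ,  0.13004032]), array([[ 9.15658912e-05, -9.58826793e-01, -2.83991501e-01],
       [-7.45072735e-05, -2.83991508e-01,  9.58826792e-01],
       [-9.99999993e-01, -6.66363973e-05, -9.74435056e-05]])) 0.02488883317503908 [-0.34798676 -0.13827969  0.48129941] 7.8917
(array([ 0.51119353, -0.22348734,  0.20977922]), array([[-4.11482738e-04, -9.58832462e-01, -2.83972076e-01],
       [-9.61688689e-06, -2.83972096e-01,  9.58832545e-01],
       [-9.99999915e-01,  3.97273968e-04,  1.07628632e-04]])) 0.024975254068729646 [ 0.83027393  0.34439901 -0.34985422] 9.3417
[322.18456334 196.44979365]
[322.18600962 208.87087265]
[322.18802838 225.8778891 ]
[322.18959588 238.83111429]
```

View pics/w3.png

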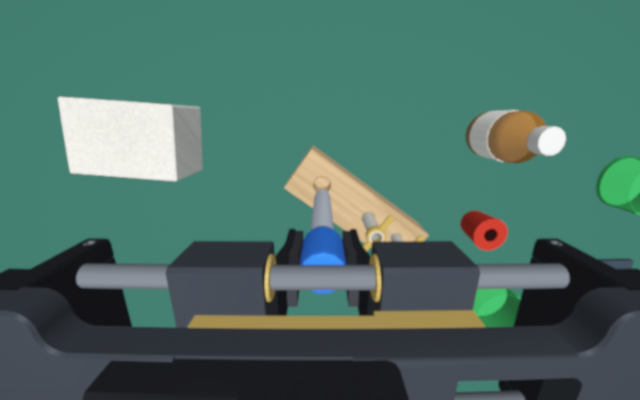

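View pics/w3c.png

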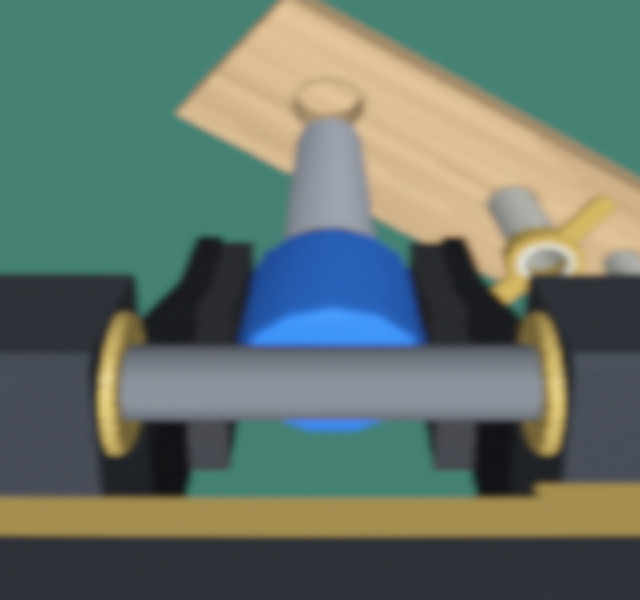

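Rod hangs upright: its near tip edge is at (322,189), about where the model puts it. The empty hole is at (322,184). Moving over the borer.

Run:
```python
from h import *
import pickle
ps,_=pickle.load(open("w3.pkl","rb"))
h=onplane("wrist",(322,184.3),.045,ps); print("hole",h,"grasp",np.load("grasp.npy")); 
g=pose()[0]
env.move_straight([g[0],g[1],.305],vel=.15)
env.move_straight([.5664,.2165,.305],vel=.2); env.wait(.3)
env.move_straight([.5664,.2165,.285],vel=.05); env.wait(.4)
ps,p,d=wshot("w4"); pickle.dump((ps,d),open("w4.pkl","wb"))
print(ps,env.current_ft_force(),env.current_t())
for e in [(0,0)]: print(proj("wrist",ps[0]+[0,0,-.120],ps),proj("wrist",[.5662,.2166,.155],ps))
cv2.imwrite("pics/w4c.png",cv2.resize(p[160:240,270:375],None,fx=7,fy=7,interpolation=cv2.INTER_CUBIC))
```

```text
hole [ 0.50926634 -0.22428406  0.045     ] grasp [ 0.51129867 -0.2235081   0.13004032]
(array([0.5664624 , 0.216471  , 0.28513801]), array([[ 1.91665139e-04, -9.58847080e-01, -2.83922950e-01],
       [ 1.09660195e-04, -2.83922933e-01,  9.58847097e-01],
       [-9.99999976e-01, -2.14912609e-04,  5.07292295e-05]])) [-0.36974505  0.41185684 -1.03046173] 13.8417
[322.19102944 196.38052567] [322.37691424 193.54948604]
```

View pics/w4c.png

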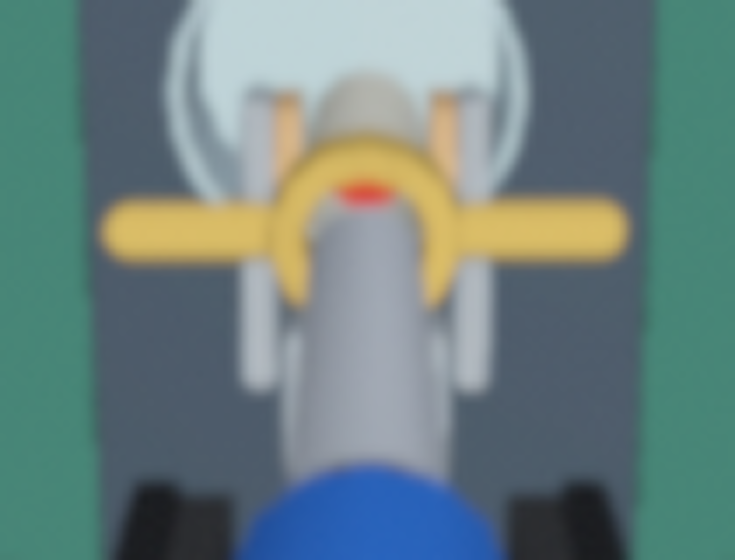

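Run:
```python
import cv2,numpy as np
p=cv2.imread("pics/w4.png")
for c in (320,322,324):
    print(c,[(r,tuple(int(v) for v in p[r,c])) for r in range(176,196)])
for r in (194,198,200): print(r,[(c,tuple(int(v) for v in p[r,c])) for c in list(range(305,318))+list(range(327,341))])
```

```text
320 [(176, (167, 174, 174)), (177, (161, 171, 172)), (178, (142, 163, 170)), (179, (110, 153, 169)), (180, (89, 154, 177)), (181, (89, 167, 194)), (182, (96, 178, 206)), (183, (98, 182, 211)), (184, (97, 178, 212)), (185, (88, 162, 212)), (186, (74, 130, 212)), (187, (71, 98, 212)), (188, (99, 106, 207)), (189, (136, 135, 191)), (190, (158, 152, 167)), (191, (164, 155, 151)), (192, (166, 155, 149)), (193, (166, 155, 148)), (194, (166, 156, 148)), (195, (167, 156, 149))]
322 [(176, (171, 178, 178)), (177, (162, 174, 176)), (178, (138, 163, 172)), (179, (105, 154, 172)), (180, (87, 157, 182)), (181, (91, 170, 198)), (182, (97, 180, 209)), (183, (99, 183, 212)), (184, (96, 177, 213)), (185, (85, 157, 212)), (186, (70, 120, 213)), (187, (65, 88, 213)), (188, (95, 98, 208)), (189, (138, 133, 193)), (190, (163, 155, 170)), (191, (172, 162, 158)), (192, (173, 163, 156)), (193, (173, 163, 155)), (194, (174, 163, 156)), (195, (174, 164, 156))]
324 [(176, (172, 179, 178)), (177, (166, 176, 177)), (178, (147, 167, 173)), (179, (114, 155, 171)), (180, (91, 155, 178)), (181, (90, 167, 193)), (182
[... 1578 characters left out ...]
(339, (166, 162, 155)), (340, (134, 130, 122))]
200 [(305, (180, 173, 164)), (306, (190, 183, 176)), (307, (187, 182, 174)), (308, (176, 172, 167)), (309, (149, 160, 166)), (310, (115, 163, 184)), (311, (102, 175, 202)), (312, (104, 177, 204)), (313, (116, 164, 186)), (314, (132, 144, 153)), (315, (144, 137, 133)), (316, (151, 141, 134)), (317, (156, 146, 139)), (327, (172, 161, 154)), (328, (166, 157, 151)), (329, (156, 156, 157)), (330, (139, 166, 181)), (331, (117, 180, 205)), (332, (105, 182, 210)), (333, (108, 170, 195)), (334, (132, 156, 169)), (335, (165, 163, 160)), (336, (183, 177, 170)), (337, (189, 183, 176)), (338, (187, 181, 173)), (339, (173, 165, 155)), (340, (140, 130, 118))]
```

```bash
cat >> h.py <<'E'
def ft(n=5,dt=.01):
    a=[]
    for _ in range(n): a.append(env.current_ft_force()); env.wait(dt)
    return np.mean(a,0)
E
python3 - <<'E'
from h import *
X,Y=.56665,.2166
t0=env.current_t(); f=np.array([env.current_ft_force() for _ in range(1)]); print(env.current_t()-t0)
env.move_straight([X,Y,.279],vel=.03); env.wait(.2); b=ft(); print("base",b,pose()[0],env.current_t())
z=.279
while z>.262:
    z-=.001; env.move_straight([X,Y,z],vel=.012); f=ft(2,.005)-b
    print(round(z,4),f.round(1),env.current_t())
    if f[2]>3 or np.hypot(f[0],f[1])>4: print("STOP"); env.move_straight([X,Y,z+.0015],vel=.02); break
print(pose()[0],env.current_t())
E
```

```text
0.0
base [ 0.10948656  0.52099006 -1.05144328] [0.56671278 0.21657042 0.27910301] 14.4333
0.278 [ 0.5 -0.5 -0.2] 14.7
0.277 [ 0.1 -0.9  0.2] 14.9667
0.276 [ 0.1 -0.4 -0. ] 15.2333
0.275 [-0.4 -0.1 -0.1] 15.5
0.274 [ 0.1 -0.5  0.1] 15.7667
0.273 [-0.5 -0.5  0.8] 16.0333
0.272 [ 0.3 -0.4  0.5] 16.3
0.271 [-0.2 -0.4 -0. ] 16.5667
0.27 [-0.3 -0.4  0.1] 16.8333
0.269 [-0.  -0.5  0.6] 17.1
0.268 [-0.4 -0.4  0.3] 17.3667
0.267 [-0.1 -0.1  0.5] 17.6333
0.266 [-0.4 -1.7  0.2] 17.9
0.265 [-0.4 -0.7 -0.7] 18.1667
0.264 [-0.1 -0.6  0.4] 18.4333
0.263 [-0.2 -0.8 -0.1] 18.7
0.262 [ 0.4 -0.5  0.4] 18.9667
[0.56660898 0.21658384 0.26192792] 18.9667
```

Run:
```python
from h import *
X,Y=.56665,.2166
b=np.array([.1,.1,-.8])
z=.262
for s,v in [(.001,.02),(.002,.02),(.002,.01),(.004,.02),(.004,.02),(.004,.02),(.003,.02),(.003,.02),(.003,.02)]:
    z-=s; t=env.current_t(); env.move_straight([X,Y,z],vel=v); t1=env.current_t(); f=env.current_ft_force()-b
    print(s,v,round(t1-t,3),s/v,round(z,4),f.round(1), pose()[0].round(5))
    if f[2]>3 or np.hypot(f[0],f[1])>4: print("STOP"); break
print(env.current_t())
```

```text
0.001 0.02 0.25 0.05 0.261 [-0.4 -0.4 -0.6] [0.56661 0.21658 0.26092]
0.002 0.02 0.25 0.1 0.259 [-0.4  0.4 -1. ] [0.56656 0.21655 0.25882]
0.002 0.01 0.35 0.2 0.257 [0.1 0.7 1.4] [0.56661 0.21656 0.25691]
0.004 0.02 0.35 0.2 0.253 [ 0.2  0.2 -0.9] [0.56653 0.21657 0.25278]
0.004 0.02 0.35 0.2 0.249 [ 0.5 -0.4 -0.5] [0.56654 0.21662 0.24882]
0.004 0.02 0.35 0.2 0.245 [-0.6  0.1 -0.3] [0.56655 0.21659 0.24482]
0.003 0.02 0.3 0.15 0.242 [-0.  -0.4  0.1] [0.56657 0.21657 0.24183]
0.003 0.02 0.3 0.15 0.239 [ 0.2 -0.5 -0.4] [0.56655 0.21656 0.23882]
0.003 0.02 0.3 0.15 0.236 [ 0.2 -0.3 -0.1] [0.56657 0.21656 0.23585]
21.7667
```

Run:
```python
from h import *
X,Y=.56665,.2166
b=np.array([.1,.1,-.8])
z=.2360;n=0
while n<12:
    s=.0005 if n==0 else .0003
    z-=s; env.move_straight([X,Y,z],vel=.004 if n==0 else .003); f=ft(2,.0)-b; a=pose()[0]
    print(round(z,4),f.round(1), ((a-[X,Y,z])*1e3).round(2), round(env.current_t(),2))
    if f[2]>11 or np.hypot(f[0],f[1])>6: print("STOP"); break
    if f[2]>2.5: n+=1
    if z<.220: break
```

```text
0.2355 [-0.6  0.2 -0.8] [0.02 0.03 0.05] 22.04
0.235 [ 0.  -0.6  1. ] [-0.03  0.   -0.02] 22.32
0.2345 [-0.6 -0.4  0.3] [-0.   -0.02 -0.02] 22.59
0.234 [0.4 0.4 0.2] [-0.01  0.02 -0.03] 22.87
0.2335 [-0.3 -0.5 -0.5] [-0.02  0.01 -0.03] 23.14
0.233 [-0.3 -0.2  0. ] [-0.02  0.02 -0.03] 23.42
0.2325 [ 0.5 -0.1  0.8] [-0.02  0.   -0.03] 23.69
0.232 [-0.2  0.4  0.1] [-0.02  0.01 -0.04] 23.97
0.2315 [-0.   0.6 -1.3] [-0.03  0.02 -0.02] 24.24
0.231 [-0.2  0.  -0.5] [-0.04 -0.02 -0.04] 24.52
0.2305 [-0.6  0.5 -0.3] [-0.   -0.04 -0.04] 24.79
0.23 [-0.5  0.1 -0. ] [-0.03  0.01 -0.05] 25.07
0.2295 [-0.5 -0.   0.3] [-0.02 -0.01 -0.04] 25.34
0.229 [-0.   0.2 -0.5] [-0.04  0.04 -0.05] 25.62
0.2285 [-0.5  0.2 -0.7] [-0.   -0.01 -0.02] 25.89
0.228 [-0.4  0.3 -1.1] [-0.02  0.02 -0.04] 26.17
0.2275 [ 0.   1.1 -0.9] [-0.03 -0.01 -0.06] 26.44
0.227 [ 0.5 -0.5 -0.4] [-0.03 -0.05 -0.07] 26.72
0.2265 [-0.7  0.6 -0.1] [-0.02  0.   -0.06] 26.99
0.226 [ 0.7 -0.2 -0.6] [-0.03 -0.01 -0.06] 27.27
0.2255 [-0.5 -0.3  0.6] [0.1  0.03 0.17] 27.54
0.225 [-0.9 -0.3  4.8] [0.21 0.08 0.37] 27.82
0.2247 [-0.5 -0.4  4.4] [0.13 0.05 0.17] 28.07
0.2244 [-0.2 -0.6  3.9] [0.04 0.01 0.  ] 28.32
0.2241 [-0.2  0.2  3.9] [-0.03 -0.01 -0.08] 28.57
0.2238 [ 0.5 -1.   4. ] [-0.02 -0.01 -0.04] 28.82
0.2235 [ 0.1 -0.5  4.8] [-0.01  0.01 -0.04] 29.07
0.2232 [0.1 0.7 2.2] [-0.01  0.03 -0.01] 29.32
0.2229 [-0.  -0.2  3.3] [ 0.01 -0.03 -0.01] 29.57
0.2226 [-0.8 -0.6  3.9] [-0.04 -0.01 -0.07] 29.82
0.2223 [0.6 0.2 4.1] [-0.01 -0.03 -0.02] 30.07
0.222 [0.1 0.  3.6] [-0.02 -0.   -0.03] 30.32
0.2217 [-0.  -1.   4.2] [-0.01 -0.05 -0.03] 30.57
0.2214 [-0.2 -0.8  4.1] [-0.03 -0.01 -0.03] 30.82
```

```bash
cat > push.py <<'E'
from h import *
X,Y=.56665,.2166
b=np.array([.1,.1,-.8])
import sys
z=float(sys.argv[1]); zend=float(sys.argv[2]); tmax=float(sys.argv[3]); fl=4; low=0
while z>zend and env.current_t()<tmax:
    if fl<7.5: s,v=.0005,.005
    elif fl<11.5: s,v=.00015,.0015
    elif fl<14.5: s,v=.0001,.001
    elif fl<16: s,v=0,0
    else: s,v=-.0002,.002
    if s: z-=s; env.move_straight([X,Y,z],vel=v)
    else: env.wait(.1)
    f=ft(3,.0)-b; fl=f[2]; a=pose()[0]
    print(round(z,5),f.round(1), ((a-[X,Y,z])*1e3).round(2), round(env.current_t(),2))
    if np.hypot(f[0],f[1])>8: print("LAT STOP"); break
    low=low+1 if fl<1.2 else 0
    if low>=2: print("FREE"); break
E
python3 push.py .2214 .193 45
```

```text
0.2209 [0.5 0.1 3.6] [-0.07  0.02 -0.08] 31.07
0.2204 [0.4 0.4 4.7] [-0.03  0.06 -0.05] 31.32
0.2199 [-1.2 -0.2  3.7] [-0.02  0.04 -0.01] 31.57
0.2194 [-0.4 -0.9  6.3] [0.04 0.02 0.13] 31.82
0.2189 [-0.7  0.   6.8] [0.12 0.05 0.25] 32.07
0.2184 [0.  0.5 6.9] [0.19 0.02 0.39] 32.32
0.2179 [-0.2 -0.6  7.5] [0.3  0.01 0.57] 32.57
0.2174 [-0.9 -0.   9.4] [0.39 0.06 0.78] 32.82
0.21725 [-0.5 -1.2  9.8] [0.42 0.08 0.86] 33.07
0.2171 [-0.3  0.5 10.3] [0.49 0.06 0.98] 33.32
0.21695 [-0.9  0.  11.9] [0.52 0.05 1.07] 33.57
0.21685 [-0.4 -0.6 12.1] [0.57 0.11 1.17] 33.82
0.21675 [-0.3 -0.2 11.6] [0.62 0.11 1.27] 34.07
0.21665 [-1.4 -0.9 11.1] [0.49 0.09 1.02] 34.32
0.2165 [-1.3 -0.7 11.3] [0.52 0.09 1.01] 34.57
0.21635 [-1.7 -0.9 10.8] [0.54 0.12 1.09] 34.82
0.2162 [-1.5  0.2 11.3] [0.63 0.09 1.24] 35.07
0.21605 [-1.4 -0.2 12.7] [0.68 0.13 1.34] 35.32
0.21595 [-1.3  0.8 13.6] [0.73 0.14 1.42] 35.57
0.21585 [-1.9 -0.4 13.7] [0.76 0.15 1.48] 35.82
0.21575 [-0.5 -0.6 11.6] [0.6  0.14 1.2 ] 36.07
0.21565 [-0.1  0.1 11.8] [0.63 0.12 1.22] 36.32
0.21555 [-1.7  0.1 12.7] [0.68 0.16 1.33] 36.57
0.21545
[... 942 characters left out ...]
 [ 1.1 -0.4  5.4] [-0.06 -0.03 -0.16] 41.82
0.20885 [ 0.8 -0.4  4. ] [-0.08 -0.06 -0.16] 42.07
0.20835 [0.4 0.3 3.2] [-0.07 -0.03 -0.12] 42.32
0.20785 [-1.   0.   3.4] [-0.06 -0.03 -0.08] 42.57
0.20735 [ 0.3 -0.3  3.6] [-0.07 -0.01 -0.09] 42.82
0.20685 [ 0.  -0.6  3.3] [-0.04 -0.02 -0.09] 43.07
0.20635 [ 0.6 -1.2  4. ] [-0.02  0.01 -0.05] 43.32
0.20585 [ 0.5 -1.5  3.2] [-0.07  0.02 -0.1 ] 43.57
0.20535 [-0.4  0.4  3.6] [-0.02 -0.07 -0.06] 43.82
0.20485 [0.5 0.  4.4] [-0.03 -0.01 -0.08] 44.07
0.20435 [ 0.2 -0.1  4.3] [-0.06 -0.01 -0.09] 44.32
0.20385 [-0.  -0.3  2.6] [-0.07 -0.   -0.12] 44.57
0.20335 [-0.3  0.5  2.6] [-0.12 -0.03 -0.2 ] 44.82
0.20285 [-0.4 -0.4  0.8] [-0.07 -0.04 -0.18] 45.07
```

```bash
sed -i 's/if low>=2:/if low>=3:/' push.py; python3 push.py .20285 .189 53
python3 - <<'E'
from h import *
p,_=env.snapshot("side"); cv2.imwrite("pics/s2.png",cv2.resize(p[100:230,240:370],None,fx=4.5,fy=4.5,interpolation=cv2.INTER_CUBIC))
E
```

```text
0.20235 [-0.1 -0.5  1.1] [-0.12 -0.05 -0.2 ] 45.32
0.20185 [-1.   0.4  0.9] [-0.09 -0.03 -0.12] 45.57
0.20135 [-0.5  0.4  0.8] [-0.12 -0.06 -0.19] 45.82
FREE
```

View pics/s2.png

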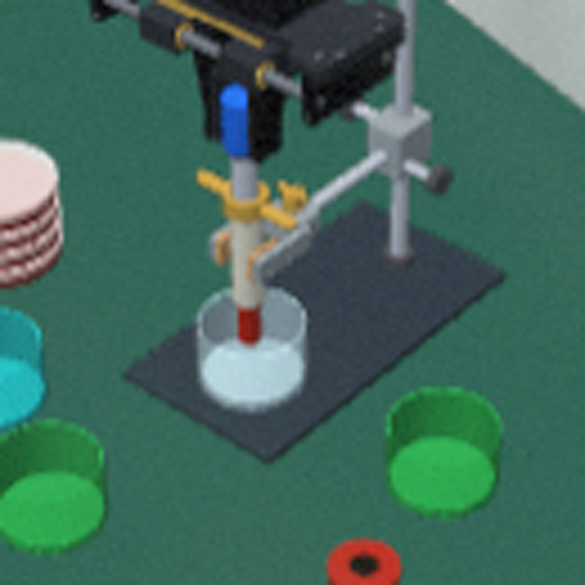

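Core (red, 249,325) has passed the dent and hangs out of the tube, but it hasn't dropped yet. I'll keep going.

Run:
```python
from h import *
X,Y=.56665,.2166
b=np.array([.1,.1,-.8]); z=.20135
while z>.1905:
    z-=.001; env.move_straight([X,Y,z],vel=.006); f=ft(2,0)-b
    print(round(z,5),f.round(1),round(env.current_t(),2))
    if f[2]>9: break
p,_=env.snapshot("side"); cv2.imwrite("pics/s3.png",cv2.resize(p[100:230,240:370],None,fx=4.5,fy=4.5,interpolation=cv2.INTER_CUBIC))
```

```text
0.20035 [ 0.6 -0.6 -0.4] 46.18
0.19935 [-0.3  0.3  1.5] 46.5
0.19835 [ 0.  -0.8  4.6] 46.82
0.19735 [ 0.7 -0.3  4.3] 47.13
0.19635 [0.2 0.  2.8] 47.45
0.19535 [0.5 0.1 1.8] 47.77
0.19435 [-0.4 -0.7  2.8] 48.08
0.19335 [-0.3 -0.9 -1.1] 48.4
0.19235 [ 0.3 -0.3 -0.5] 48.72
0.19135 [-0.5 -0.6 -0.2] 49.03
0.19035 [-0.2  0.7 -0.1] 49.35
```

View pics/s3.png

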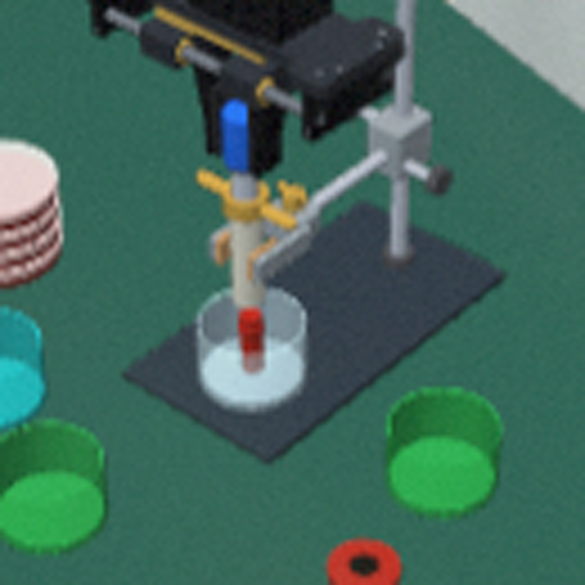

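The core stands in the beaker (252,340) and the rod is free of load. Withdrawing and returning to the rack.

Run:
```python
from h import *
import pickle
env.move_straight([.56665,.2166,.215],vel=.05)
env.move_straight([.56665,.2166,.305],vel=.08)
env.move_straight([.510,-.224,.305],vel=.25)
env.move_straight([.510,-.224,.185],vel=.12); env.wait(.1)
ps,p,d=wshot("w5"); pickle.dump((ps,d),open("w5.pkl","wb"))
print(ps[0],env.current_ft_force(),env.current_t(),proj("wrist",ps[0]-[0,0,.12],ps),proj("wrist",[.5093,-.2243,.045],ps))
cv2.imwrite("pics/w5c.png",cv2.resize(p[150:240,260:380],None,fx=6,fy=6,interpolation=cv2.INTER_CUBIC))
```

```text
[ 0.5104311  -0.22417804  0.18575203] [ 0.25202042  0.34719821 -1.58030296] 54.5417 [322.2580645  196.27026933] [322.44960436 190.0614675 ]
```

View pics/w5c.png

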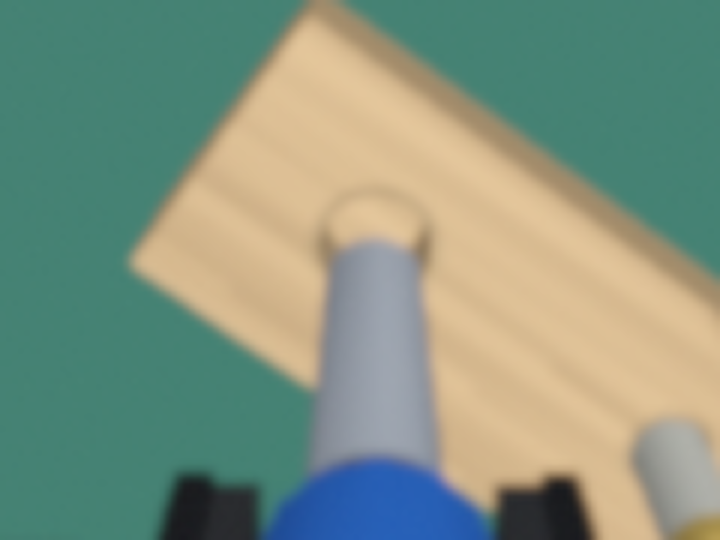

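Run:
```python
from h import *
X,Y=.5091,-.2245
env.move_straight([X,Y,.172],vel=.06); env.wait(.05); b=ft(3,0); print(b,env.current_t())
z=.172
ok=True
while z>.1335:
    z-=.003 if z>.155 else .005; z=max(z,.133); env.move_straight([X,Y,z],vel=.03); f=ft(2,0)-b; print(round(z,4),f.round(1),env.current_t())
    if f[2]>5 or np.hypot(f[0],f[1])>8: ok=False; print("STOP"); break
if ok:
    while z>.128:
        z-=.001; env.move_straight([X,Y,z],vel=.01); f=ft(2,0)-b; print(round(z,4),f.round(1),env.current_t())
        if f[2]>3: break
print(pose()[0])
```

```text
[-0.02532014 -0.12233407 -1.15140883] 54.9583
0.169 [-0.1  0.3  0.5] 55.2083
0.166 [-0.7  0.  -0.4] 55.4583
0.163 [0.5 0.3 0.4] 55.7083
0.16 [-0.1 -0.1  1.3] 55.9583
0.157 [ 0.  -0.8  0.5] 56.2083
0.154 [ 0.1  1.2 -0. ] 56.4583
0.149 [-0.6  0.5  0.6] 56.775
0.144 [-1.   0.1 -0.6] 57.0917
0.139 [-0.2  0.5  0.1] 57.4083
0.134 [ 0.3  0.  -0.8] 57.725
0.133 [-0.   0.9  0.5] 57.975
0.132 [-0.3  0.2  0.4] 58.225
0.131 [ 1.3  0.3 -0.2] 58.475
0.13 [ 0.6 -0.1  0.7] 58.725
0.129 [-1.1  1.   9.7] 58.975
[ 0.50973051 -0.22468502  0.12992097]
```

Run:
```python
from h import *
X,Y=.5091,-.2245
env.move_straight([X,Y,.1302],vel=.01); print(ft(2,0))
env.move_gripper(.05); env.wait(.1)
env.move_straight([X,Y,.165],vel=.1)
env.move_straight([X,Y,.28],vel=.2); env.wait(.1)
ps,p,d=wshot("w6"); cv2.imwrite("pics/w6c.png",cv2.resize(p[120:300,220:420],None,fx=4,fy=3.3,interpolation=cv2.INTER_CUBIC))
q,_=env.snapshot("side"); cv2.imwrite("pics/s4.png",cv2.resize(q[90:320,220:440],None,fx=3,fy=2.6,interpolation=cv2.INTER_CUBIC))
print(ps[0],env.current_finger_gap(),env.current_ft_force(),env.current_t())
```

```text
[ 0.25707579  0.03170272 -0.8423587 ]
[ 0.5083924  -0.2240998   0.27827256] 0.0497884455993442 [-0.28903305  0.35831954 -0.02841978] 61.5083
```

View pics/w6c.png

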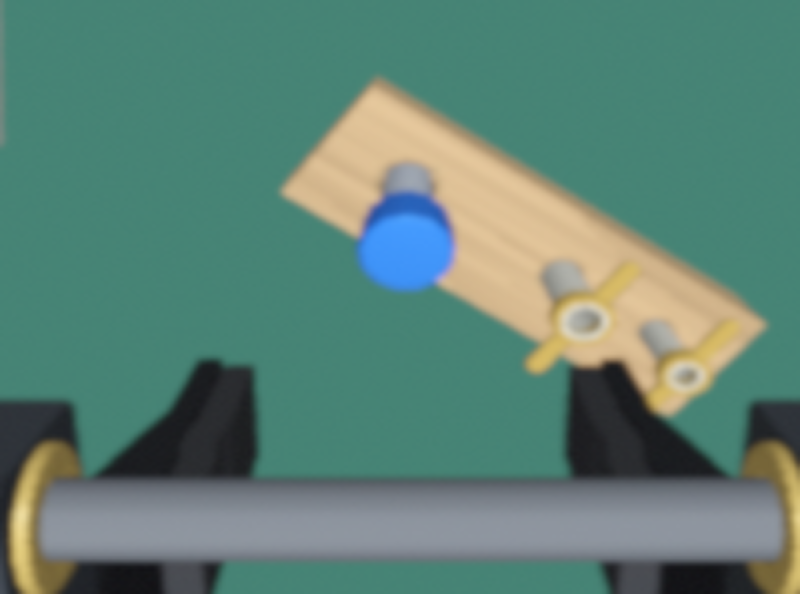

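View pics/s4.png

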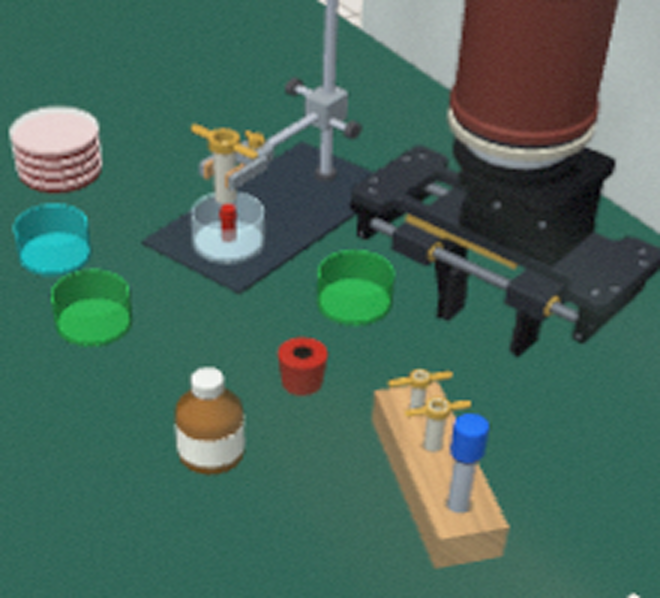

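The rod stands upright and released in its hole. The core stands in the beaker, which looks unmoved, and the robot is clear of everything. Handing in.

Run:
```python
from workcell import env
print(env.sign_off(), env.current_t())
```

```text
the job is handed in; nothing more can be done
the job is handed in; nothing more can be done
```

The core is out of the borer and standing in the beaker, and the rod is back in its own hole and released. I handed the job in at about 61.5 s of the 72 s allowed; no verdict was reported.

- **Pushing:** The rod went into the borer with no clear contact force. I pushed in small steps and slowed down at the dent. The highest push I read was about 13.7 N, but I only took readings after each step, so a brief higher peak could have gone unseen.
- **Core:** It dropped when the gripper was at 0.193 m, as expected. The last side picture shows it standing in the beaker, and the beaker and bystanders visible there look unmoved. I checked those positions by eye only; the white carton was out of that crop.
- **Rod:** It touched the bottom of its hole at a gripper height of about 0.1295 m, compared with 0.130 m when I picked it up, so it is fully seated. The last pictures show it upright, with the open gripper well clear.
- **Disagreement:** Before I put the rod back, its tip looked about 1 mm off in the wrist picture. I shifted the placing by roughly that much, and it went in without touching until it reached the bottom, where the force read about 9.7 N.

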